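# Index the driver test turntable by one notch

## Robot

A 7-joint arm with a two-finger parallel gripper is mounted at the origin on the work surface. World frame = base frame: x ahead of the robot, y to its left, z up, the work surface at z = 0. Lengths are in m, angles in rad, forces in N, time in s.
With the tool pointing down it reaches from about 0.425 to 0.925 m from the base axis. Payload 6.8 kg.
Tool frame: the origin (TCP) lies on the mounting face of the last link; the fingertips stand 173 mm ahead of it and the grasp point (between the pads) lies 155 mm ahead of it; z points along the fingers, y is the line along which they close (so a half turn about z gives the same grasp; the last joint's range is limited). The gripper opens to 85 mm and grips with 20 to 120 N. Pads are 22 mm wide; open, the fingers measure 114 mm over their backs; the gripper's body (76 mm by 85 mm) begins 54 mm behind the grasp point. The pads swing forward as they close: fully open they stand 13 mm farther back than shut.
Start: joints at [-1.247, 0.477, 0.022, 1.555, -0.011, 1.109, -0.083], TCP at [0.282, 0.613, 0.405] pointing down, gripper open.
Joint ranges: [-2.96, 2.96], [-0.34, 2.1], [-1.41, 1.46], [0.24, 2.44], [-1.37, 4.51], [0.17, 1.92], [-2.96, 2.96]. Speed limits (rad/s): [2.39, 2.39, 3.14, 3.14, 3.14, 3.14, 3.14].

## Interface

Orientations are given as a unit quaternion [w, x, y, z].
In Python, from station import bot gives the robot as it stands. The module is installed in compiled form; this text tells all that it offers.
- The arm moves only by the shell command python3 -m pendant 'ROWS' [FORCE]. ROWS is JSON, a list of rows, each a list of 5 numbers: the finger opening in m, from 0 to 0.0854, then the shift along the tool's x, y, z in m, then the turn about the tool's z in degrees. In form: [[jaw, x, y, z, yaw], ...]. A call has 1 to 12 rows; each row shifts and turns the commanded pose from where the row before left it, along the tool's axes as they then stand; what a row does not reach is not made up. A row lasts 1/12 s, in which the tool goes at most 41.7 mm and 7.16 degrees, less where a joint would pass 70% of its speed; a pose out of reach is approached as far as the arm can. A call with a gripper value outside its range is refused whole. The fingers move at their own pace and stop on an object; FORCE is the grip in N (left out, the last holds). Time passes only in rows, so rows that do not move let the fingers close. It gives the time, the measured TCP pose, the force, the opening and the grip force at its end, in the units of the state.
- bot.get_obs(): the state, without advancing time (a new reading comes with each control period).
- bot.read_camera(name): name is "scene" or "top" or "wrist"; returns (picture, depth): 420x560x3 uint8, blue, green, red; 420x560 float32, m along the optical axis (not along the pixel's ray), 0 where there is no reading.
- bot.camera_model(name): a dict with "intrinsics" (3x3 intrinsics, pixels), "R" (3x3) and "t" (3): a world point X has camera coordinates R X + t. Camera axes: x right, y down, z forward; pixel columns grow to the right and rows downward; lengths in m; the calibration is good to about 2 mm. The wrist camera is an equidistant fisheye: a pixel r from the principal point sees the ray r / f radians off the axis. A picture is of the moment at which its call begins: read the wrist's pose just before it. camera_model takes no time and is no camera call; for the wrist camera it gives the pose at the moment of the call.
- bot.hand_in(): hands the job in; it is judged then, once.
Trained networks look in the newest picture that a camera, given by its name, has taken for a name from the list of things; names that differ only in an ending like _2 or _b are one class to them, and where a whole thing is asked for, a point or a joint stands for the part that bears it (a point fixed in the world has none). Each returns a list of dicts, best first, with "score" (0 to 1); they miss things now and then, are a little off and sometimes report something else, mostly with a low value. They report only what shows in the picture. A call takes as long as a camera call.
- bot.boxes_of(name, camera): "at" ([column, row] in pixels, amid what is visible of it).
- bot.trace(name, camera): "mask" (420x560 bool, what is visible of it) and "at" ([column, row] in pixels, amid what is visible of it).
- bot.pinpoint(name, camera): "at" ([column, row] in pixels: a listed point, or the origin of a listed thing).
The state is a dict: "t": time; "q": joint angles; "joint_vel": joint speeds; "joint_torque": joint torques, N m; "eef_pos": TCP position; "tool_rot": TCP orientation; "contact_force": force on the tool from outside, world axes, zero at the start; "torque": the same for the moment, N m; "gripper_width": opening from 0.0 (shut) to 1.0 (fully open); "grasp_force": force on a finger pad.
Only numpy, scipy, OpenCV 4.12 (cv2) and the standard library are available. Lean on these libraries where they do the work, as an engineer would, in place of code of your own. Each camera call takes 0.05 s, during which the arm holds its last target. There are 200 camera calls.

## Task

With the fingertips, press in the sprung indexing plunger on the turntable and, keeping it in, push the table clockwise (seen from above) to the very next notch, where the plunger must spring fully out again and lock it. This brings the loudspeaker driver round to the measuring microphone. Grasp nothing, do not touch the driver, leave the things standing around where they are, and finish clear of the turntable.

Things in the scene. Friction and masses are not known exactly. Their poses are not given: they have to be found in the camera images.
- index_base: Fixed round grey base of the indexing turntable, 284 mm in diameter. Origin: on the vertical turning axis, at bench height. Round the table runs a fixed flat steel ring (top 56 mm above the bench) with six open notches, 16 mm wide, every 60 degrees. The first notch, where the table starts, lies in the base's own -x direction from the origin.
- turntable (a joint): Angle in rad of the round aluminium turntable (224 mm in diameter, top 56 mm above the bench). 0 = start, locked in the first notch; grows clockwise seen from above. The next notch is at 1.047 (60 degrees). Locked, it has a play of about 0.012 either way. It turns stiffly (0.2 N m, some 2 to 3 N at the push tab) and stays where it is left.
- plunger (a joint): How far the sprung plunger is pressed straight down, in m: 0 = out, stop at 0.012; takes 2.7 N at first, 6.3 N at the stop. Its upright 13 mm steel pin (coned tip) locks the table in a notch of the ring and is wholly below the ring from 0.010. Let go within 4 mm of a notch's middle it centres itself and springs out; elsewhere it stays in, under the ring, until the table is pushed on to a notch.
- button_top (a point): Centre of the top face of the plunger's round black button, 36 mm in diameter, 88 mm from the turning axis, 80 mm above the bench when out. Goes round with the table and down with the plunger. At the start it lies in the base's own -x direction from the axis.
- mic_tip (a point): Tip of the thin measuring microphone, 94 mm above the bench and 112 mm from the axis, which looks inwards over the ring. It is carried by a fixed post 103 mm high, 166 mm from the axis in the same direction. The driver is to come to rest facing it.
- tab_face (a point): Middle of the near face of the upright steel push tab fixed on the table beside the button, on its clockwise side, 21 mm from the button's centre. The tab is 36 mm wide (radially), 8 mm thick, its top 102 mm and this point 90 mm above the bench. A fingertip that holds the button down pushes the table round by this face.
- nest (a point): Centre of the nest on the turntable's top (a grey ring, 66 mm across and 8 mm high), 58 mm from the axis on the side opposite the button; moves with the table.
- driver_center (a point): Centre (half-way up) of the loudspeaker driver, a round dark unit 76 mm in diameter and 30 mm high (with dome 38 mm), loose in the nest. Rides along; not to be touched.
- driver: The same loudspeaker driver; origin at the centre of its underside.
- parts_box: Bystander: red plastic box 75 x 55 x 35 mm; origin at the centre of its underside.
- jar: Bystander: white jar with a blue cap, 60 mm in diameter, 85 mm high; origin at the centre of its underside.
- ear_cup: Bystander: black headphone ear cup, 86 mm in diameter, 32 mm high; origin at the centre of its underside.

How it is judged:
On the way, in this order (a step that is already met when the one before it is completed fails the run):
1. the plunger is pressed in while the table is still at the first notch (value of joint plunger above 0.006 m and value of joint turntable below 0.2 rad), for 0.05 s.
2. the table is on its way, with the plunger in (value of joint plunger above 0.006 m and value of joint turntable above 0.3 rad), for 0.05 s.
3. the table is at the next notch and the plunger is out in it (value of joint turntable between 1.0122 and 1.0822 rad and value of joint plunger below 0.003 m), for 0.2 s.
At the end, for the whole second after the job is handed in: The turntable stands at rest at the next notch clockwise (60 degrees on, within 2 degrees), the plunger fully out (within 3 mm) and locking it; the driver still sits in its nest (within 8 mm, upright), and the bystanders are where they were (within 12 mm) (all of step 3 and velocity of joint turntable between -0.05 and 0.05 rad/s and horizontal distance between driver_center and nest below 0.008 m and angle between driver_center's own z axis and vertical below 0.15 rad and distance of each of parts_box, jar, ear_cup from where it was at the start of the episode below 0.012 m); the robot touches nothing.
It fails at once if the table is turned backwards (anticlockwise) (value of joint turntable below -0.12 rad).
It fails at once if the table is turned past the next notch (value of joint turntable above 1.2472 rad).
It fails at once if the loudspeaker driver is lifted out of its nest or tipped (z of driver_center in the frame of nest above 0.022 m or angle between driver_center's own z axis and vertical above 0.15 rad or horizontal distance between driver_center and nest above 0.008 m).
It fails at once if the robot touches the loudspeaker driver (contact force between any of the fingers, the arm and driver above 0.5 N).
It fails at once if a bystander (parts box, jar or ear cup) is moved, lifted or tipped (distance of any of parts_box, jar, ear_cup from where it was at the start of the episode above 0.012 m or angle between any of parts_box, jar, ear_cup's own z axis and vertical above 0.2 rad).
It also fails if it takes over 48 s, if anything falls off the work surface, if the arm or the gripper's body presses on something with over 40 N, if the wrist force passes 120 N, or if a joint passes its speed limit or range.

## Working session

There is one attempt and no reset: what is moved stays moved. The work goes in short steps, Python scripts to look and compute and a shell command to move; the robot and the scene stay as the last step left them, time stands still between calls to the robot, and variables do not carry over. Pictures are saved under pics/ and viewed, at most 10 in all, crops included, and the job is handed in when it is done.

```bash
mkdir -p pics
cat > h.py <<'E'
import numpy as np, cv2
from station import bot
def ray(cam,px):
    m=bot.camera_model(cam);K=np.array(m["intrinsics"]);R=np.array(m["R"]);t=np.array(m["t"])
    d=np.linalg.inv(K)@[px[0],px[1],1.]
    if cam=="wrist":
        r=np.hypot(d[0],d[1]); d=np.array([d[0]/r*np.sin(r),d[1]/r*np.sin(r),np.cos(r)]) if r>1e-9 else np.array([0,0,1.])
    return -R.T@t, R.T@d
def at_z(cam,px,z):
    o,d=ray(cam,px); return o+d*(z-o[2])/d[2]
E
python3 - <<'E'
from h import *
np.set_printoptions(precision=4,suppress=True)
o=bot.get_obs();print(o["t"],o["eef_pos"],o["tool_rot"],o["contact_force"])
Z=dict(index_base=0,button_top=.08,mic_tip=.094,tab_face=.09,nest=.06,driver_center=.079,parts_box=0,jar=0,ear_cup=0)
for c in("scene","top"):
    im,_=bot.read_camera(c);cv2.imwrite(f"pics/{c}0.png",im)
    for n,z in Z.items():
        for r in bot.pinpoint(n,c)[:1]: print(c,n,np.round(r["at"]),round(r["score"],2),at_z(c,r["at"],z))
E
```

```text
0.0 [0.2824 0.6128 0.4037] [-0.0001  0.2142  0.9768 -0.0009] [ 0.2429 -1.2788 -0.4655]
scene index_base [264. 205.] 0.92 [ 0.5567 -0.0541  0.    ]
scene button_top [258. 207.] 0.72 [ 0.6046 -0.0013  0.08  ]
scene mic_tip [217. 189.] 0.85 [ 0.66   -0.1046  0.094 ]
scene tab_face [273. 159.] 0.68 [ 0.484  -0.1082  0.09  ]
scene nest [257. 208.] 0.75 [ 0.6008 -0.0169  0.06  ]
scene driver_center [258. 203.] 0.97 [ 0.5978 -0.0131  0.079 ]
scene parts_box [401. 286.] 0.89 [0.4375 0.3453 0.    ]
scene jar [233. 130.] 0.82 [ 0.4605 -0.3598  0.    ]
scene ear_cup [369. 323.] 0.92 [0.5637 0.3726 0.    ]
top index_base [309. 220.] 0.78 [ 0.5516 -0.0589  0.    ]
top button_top [339. 248.] 0.52 [ 0.4808 -0.1273  0.08  ]
top mic_tip [326. 174.] 0.6 [ 0.6592 -0.095   0.094 ]
top tab_face [326. 175.] 0.7 [ 0.6556 -0.0976  0.09  ]
top nest [296. 202.] 0.67 [ 0.595  -0.0255  0.06  ]
top parts_box [150. 266.] 0.61 [0.435  0.3473 0.    ]
top jar [427. 257.] 0.71 [ 0.4579 -0.3571  0.    ]
top ear_cup [140. 216.] 0.95 [0.5638 0.3754 0.    ]
```

View pics/top0.png

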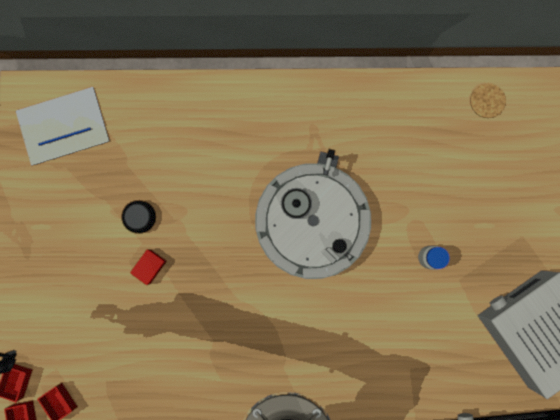

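View pics/scene0.png

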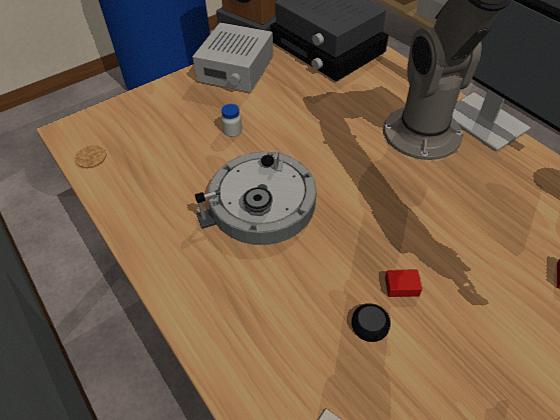

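The top view shows the table centred near (313,221), with the button at (340,246) and the tab to its lower left. The driver is at (296,203) and the mic at (328,165). The scene view agrees: button at (268,160), tab at (276,160). The jar and box are well away. I'll move to hover above the button with the gripper shut.

```bash
python3 -m pendant '[[0,-0.024,-0.029,0,0],[0,-0.024,-0.029,0,0],[0,-0.024,-0.029,0,0],[0,-0.024,-0.029,0,0],[0,-0.024,-0.029,0,0],[0,-0.024,-0.029,0,0],[0,-0.024,-0.029,0,0],[0,-0.024,-0.029,0,0],[0,-0.024,-0.029,0,0],[0,-0.024,-0.029,0,0]]' 40
python3 -m pendant '[[0,-0.024,-0.029,0,0],[0,-0.024,-0.029,0,0],[0,-0.024,-0.029,0,0],[0,-0.024,-0.029,0,0],[0,-0.024,-0.029,0,0],[0,-0.024,-0.029,0,0],[0,-0.024,-0.029,0,0],[0,-0.024,-0.029,0,0],[0,0,0,0.015,0],[0,0,0,0.015,0],[0,0,0,0,0]]'
python3 - <<'E'
from h import *
np.set_printoptions(precision=4,suppress=True)
o=bot.get_obs();print(o["t"],o["q"],o["eef_pos"],o["tool_rot"],o["contact_force"])
for c,n,px,z in[("top","button",(340,246),.08),("scene","button",(268,160),.08),("top","hub",(313.5,220.5),.06)]: print(c,n,at_z(c,px,z))
im,_=bot.read_camera("wrist");cv2.imwrite("pics/w1.png",im)
for n,z in dict(button_top=.08,tab_face=.09,index_base=0,nest=.06,driver_center=.079,mic_tip=.094).items():
    for r in bot.pinpoint(n,"wrist")[:1]: print(n,np.round(r["at"]),round(r["score"],2),at_z("wrist",r["at"],z))
E
```

```text
t: 1.83
eef_pos: [0.3792, 0.2474, 0.405]
tool_rot: [0.0, 0.214, 0.977, 0.0]
contact_force: [0.8, 0.6, -0.5]
gripper_width: -0.0
grasp_force: 0.0
t: 2.75
eef_pos: [0.4555, -0.0424, 0.3728]
tool_rot: [-0.002, 0.215, 0.977, -0.001]
contact_force: [-0.4, -0.3, 0.5]
gripper_width: 0.002
grasp_force: 0.0
2.75 [-0.4457  0.1573  0.4489  2.1129 -0.0867  0.8923  1.1905] [ 0.4555 -0.0424  0.3728] [-0.0017  0.215   0.9766 -0.0007] [-0.4162 -0.3148  0.5238]
top button [ 0.486  -0.1295  0.08  ]
scene button [ 0.491  -0.1213  0.08  ]
top hub [ 0.5484 -0.0672  0.06  ]
button_top [213. 272.] 0.95 [ 0.4919 -0.1313  0.08  ]
tab_face [220. 255.] 0.87 [ 0.4763 -0.1122  0.09  ]
index_base [298. 260.] 0.79 [ 0.556  -0.0672  0.    ]
driver_center [352. 307.] 0.72 [ 0.5896 -0.0252  0.079 ]
```

View pics/w1.png

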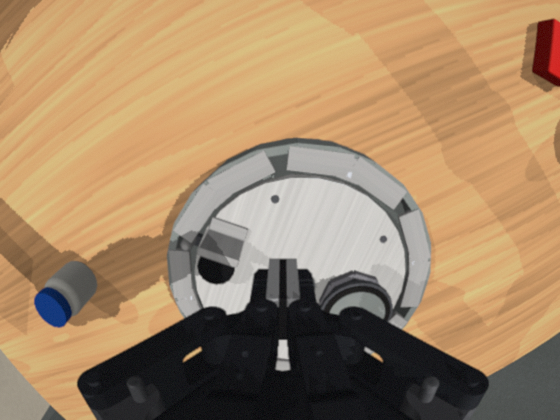

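The wrist view shows the button at (217,268) and the tab just above it at (225,240). The fits agree: axis ≈ (0.5515, -0.0665), radius 88 mm, button-to-driver 144 mm (146 expected). The tangent lies at about 137°. I'll go above the button with tool x along that tangent.

```bash
python3 -m pendant '[[0,-0.0216,-0.0213,0,0],[0,-0.0216,-0.0213,0,0],[0,-0.0216,-0.0213,0,0],[0,0,0,0.02,6],[0,0,0,0.02,6],[0,0,0,0.02,6],[0,0,0,0.02,0],[0,0,0,0,0],[0,0,0,0,0]]'
python3 - <<'E'
from h import *
np.set_printoptions(precision=4,suppress=True)
o=bot.get_obs();print(o["t"],o["q"],o["tool_rot"])
im,_=bot.read_camera("wrist");cv2.imwrite("pics/w2.png",im)
for n,z in dict(button_top=.08,tab_face=.09,index_base=0,driver_center=.079,mic_tip=.094).items():
    for r in bot.pinpoint(n,"wrist")[:1]: print(n,np.round(r["at"]),round(r["score"],2),at_z("wrist",r["at"],z))
E
```

```text
t: 3.85
eef_pos: [0.4884, -0.1267, 0.2946]
tool_rot: [-0.001, 0.364, 0.931, -0.0]
contact_force: [-0.0, 0.0, 1.0]
gripper_width: 0.003
grasp_force: 0.0
3.85 [-0.2892  0.3779  0.5153  2.0852 -0.2713  0.744   1.2233] [-0.0008  0.3639  0.9314 -0.0003]
button_top [280. 240.] 0.66 [ 0.4885 -0.1291  0.08  ]
tab_face [282. 217.] 0.72 [ 0.4753 -0.115   0.09  ]
index_base [381. 206.] 0.72 [ 0.5527 -0.0668  0.    ]
driver_center [478. 237.] 0.57 [ 0.586  -0.0257  0.079 ]
mic_tip [451. 355.] 0.63 [ 0.6581 -0.0953  0.094 ]
```

View pics/w2.png

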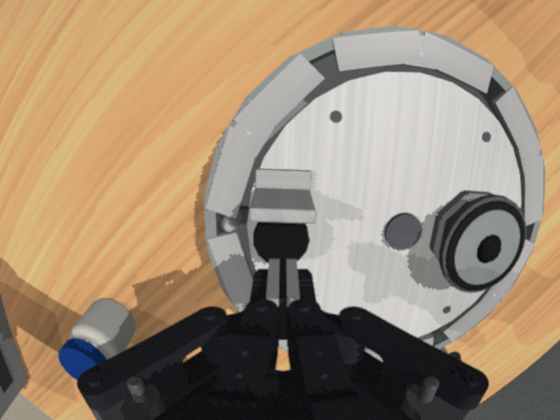

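The image shows the finger column (282) lined up on the button (280,240). The tab face is square to tool x and about 5 mm clear of the finger. I'll descend and press now.

```bash
python3 -m pendant '[[0,0,0,0.018,0],[0,0,0,0.018,0],[0,0,0,0,0],[0,0,0,0,0]]'
python3 -m pendant '[[0,0,0,0.004,0],[0,0,0,0.004,0],[0,0,0,0.004,0],[0,0,0,0.002,0],[0,0,0,0,0],[0,0,0,0,0]]'
```

```text
t: 4.48
eef_pos: [0.4883, -0.127, 0.2588]
tool_rot: [-0.001, 0.364, 0.931, -0.0]
contact_force: [0.6, -0.3, -0.3]
gripper_width: -0.001
grasp_force: 0.0
t: 4.98
eef_pos: [0.4891, -0.1272, 0.2452]
tool_rot: [0.001, 0.364, 0.931, 0.0]
contact_force: [2.1, -0.9, 4.5]
gripper_width: 0.002
grasp_force: 2.3
```

```bash
python3 -m pendant '[[0,0,0,0.002,0],[0,0,0,0.0015,0],[0,0,0,0,0],[0,0,0,0,0]]'
```

```text
t: 5.32
eef_pos: [0.4891, -0.1272, 0.2417]
tool_rot: [0.001, 0.364, 0.931, 0.0]
contact_force: [1.9, -0.2, 6.5]
gripper_width: 0.003
grasp_force: 2.8
```

```bash
python3 -m pendant '[[0,0.002,0,0.0003,0],[0,0.002,0,0,0],[0,0.002,0,0,0],[0,0.0038,0.0005,0,2.5],[0,0.0038,0.0005,0,2.5],[0,0.0038,0.0005,0,2.5],[0,0.0038,0.0005,0,2.5],[0,0.0038,0.0005,0,2.5],[0,0,0,0,0]]'
python3 - <<'E'
from h import *
o=bot.get_obs();p=o["eef_pos"];c=np.array([.552,-.0667]);d=np.array(p[:2])-c
print(np.hypot(*d),np.degrees(np.arctan2(d[1],d[0])),2*np.degrees(np.arctan2(o["tool_rot"][2],o["tool_rot"][1])))
im,_=bot.read_camera("wrist");cv2.imwrite("pics/w3.png",im)
for n,z in dict(tab_face=.09,driver_center=.079).items():
    for r in bot.pinpoint(n,"wrist")[:1]: print(n,np.round(r["at"]),round(r["score"],2),at_z("wrist",r["at"],z))
E
```

```text
t: 6.07
eef_pos: [0.4735, -0.1068, 0.2414]
tool_rot: [0.001, 0.464, 0.886, 0.0]
contact_force: [0.5, -0.5, 7.1]
gripper_width: -0.001
grasp_force: 3.4
0.08816434354070393 -152.91207014149006 124.6481630780206
tab_face [285. 261.] 0.88 [ 0.46274177 -0.09089746  0.09      ]
driver_center [512. 287.] 0.66 [ 0.59111392 -0.03833008  0.079     ]
```

View pics/w3.png

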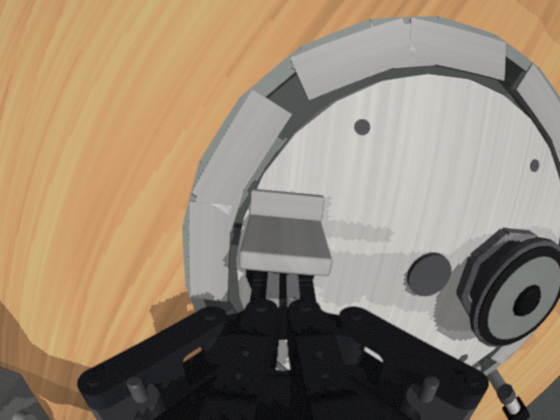

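The tab at (285,261) is against the fingers and the table has turned about 12° with the plunger in. I'll keep pushing.

```bash
python3 -m pendant '[[0,0.0038,0.0005,0,2.5],[0,0.0038,0.0005,0,2.5],[0,0.0038,0.0005,0,2.5],[0,0.0038,0.0005,0,2.5],[0,0.0038,0.0005,0,2.5],[0,0.0038,0.0005,0,2.5],[0,0.0038,0.0005,0,2.5],[0,0.0038,0.0005,0,2.5],[0,0.0038,0.0005,0,2.5],[0,0.0038,0.0005,0,2.5],[0,0.0038,0.0005,0,2.5],[0,0.0038,0.0005,0,2.5]]'
python3 -m pendant '[[0,0.0038,0.0005,0,2.5],[0,0.0038,0.0005,0,2.5],[0,0,0,0,0],[0,0,0,0,0]]'
python3 - <<'E'
from h import *
o=bot.get_obs();p=o["eef_pos"];c=np.array([.552,-.0667]);d=np.array(p[:2])-c
print(np.hypot(*d),np.degrees(np.arctan2(d[1],d[0])),2*np.degrees(np.arctan2(o["tool_rot"][2],o["tool_rot"][1])))
im,_=bot.read_camera("wrist");cv2.imwrite("pics/w4.png",im)
for n,z in dict(tab_face=.09,driver_center=.079,mic_tip=.094).items():
    for r in bot.pinpoint(n,"wrist")[:1]: 
        x=at_z("wrist",r["at"],z);print(n,np.round(r["at"]),round(r["score"],2),x,np.degrees(np.arctan2(*(x[1::-1]-c[::-1]))))
E
```

```text
t: 7.22
eef_pos: [0.463, -0.0636, 0.2414]
tool_rot: [0.001, 0.678, 0.735, 0.0]
contact_force: [1.3, -1.6, 5.6]
gripper_width: -0.003
grasp_force: 2.8
t: 7.55
eef_pos: [0.4637, -0.0551, 0.2414]
tool_rot: [0.0, 0.709, 0.706, 0.001]
contact_force: [1.2, 0.8, 6.8]
gripper_width: -0.002
grasp_force: 3.3
0.08908132666281221 172.51291180930718 89.76149288851347
tab_face [286. 260.] 0.73 [ 0.46443044 -0.03597099  0.09      ] 160.66352914339345
driver_center [510. 287.] 0.89 [ 0.59765078 -0.06646546  0.079     ] 0.2943698086525842
mic_tip [512. 285.] 0.59 [ 0.58311943 -0.05453948  0.094     ] 21.34404155532507
```

View pics/w4.png

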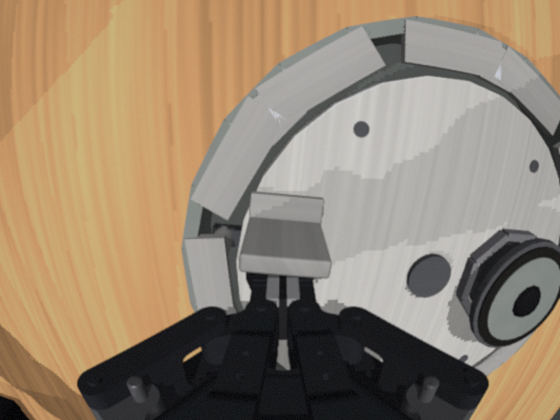

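The table has turned about 46°, and the next notch shows at (215,222). I'll push another 11° and look again.

```bash
python3 -m pendant '[[0,0.0038,0.0005,0,2.5],[0,0.0038,0.0005,0,2.5],[0,0.0038,0.0005,0,2.5],[0,0.0038,0.0005,0,2.5],[0,0.0015,0.0002,0,1],[0,0,0,0,0],[0,0,0,0,0]]'
python3 - <<'E'
from h import *
o=bot.get_obs();p=o["eef_pos"];c=np.array([.552,-.0667]);d=np.array(p[:2])-c
print(np.hypot(*d),np.degrees(np.arctan2(d[1],d[0])),2*np.degrees(np.arctan2(o["tool_rot"][2],o["tool_rot"][1])))
im,_=bot.read_camera("wrist");cv2.imwrite("pics/w5.png",im)
for n,z in dict(tab_face=.09,driver_center=.079,mic_tip=.094).items():
    for r in bot.pinpoint(n,"wrist")[:1]: 
        x=at_z("wrist",r["at"],z);print(n,np.round(r["at"]),round(r["score"],2),x,np.degrees(np.arctan2(*(x[1::-1]-c[::-1]))))
E
```

```text
t: 8.33
eef_pos: [0.467, -0.039, 0.2414]
tool_rot: [0.0, 0.773, 0.634, 0.0]
contact_force: [1.3, 0.1, 8.3]
gripper_width: 0.001
grasp_force: 3.6
0.08938090240348043 161.9246134495359 78.74637580855268
tab_face [284. 265.] 0.74 [ 0.4704015  -0.02240192  0.09      ] 151.5034118083952
driver_center [512. 284.] 0.8 [ 0.59755911 -0.07442633  0.079     ] -9.625159173940535
```

View pics/w5.png

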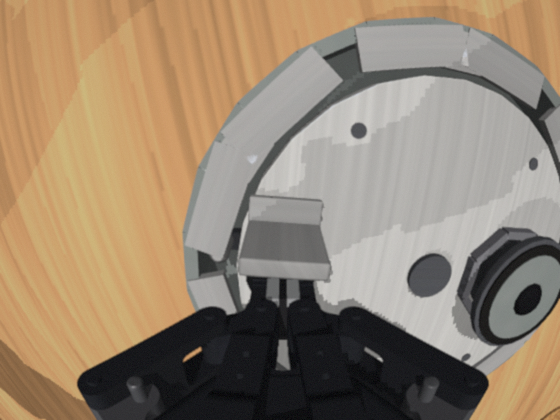

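The notch centre sits at about row 265 against the hub and button line at row 275, so about 3° remains, which agrees with the arm angle. I'll push 3° more, then let the plunger rise with the fingers staying near the tab.

```bash
python3 -m pendant '[[0,0.0023,0.0003,0,1.5],[0,0.0023,0.0003,0,1.5],[0,0,0,0,0],[0,0,0,0,0]]'
python3 -m pendant '[[0,0,0,-0.003,0],[0,0,0,-0.004,0],[0,0,0,-0.004,0],[0,0,0,0,0],[0,0,0,0,0]]'
python3 -m pendant '[[0,0,0,-0.005,0],[0,0,0,0,0],[0,0,0,0,0]]'
python3 - <<'E'
from h import *
im,d=bot.read_camera("wrist");cv2.imwrite("pics/w6.png",im)
E
```

```text
t: 8.87
eef_pos: [0.4685, -0.0347, 0.2414]
tool_rot: [0.0, 0.789, 0.614, 0.0]
contact_force: [0.8, -0.9, 7.0]
gripper_width: 0.002
grasp_force: 3.7
t: 9.28
eef_pos: [0.4679, -0.0343, 0.2519]
tool_rot: [-0.0, 0.789, 0.614, -0.0]
contact_force: [0.2, -0.3, -0.5]
gripper_width: 0.002
grasp_force: 0.0
t: 9.53
eef_pos: [0.4682, -0.0345, 0.257]
tool_rot: [0.0, 0.789, 0.614, 0.0]
contact_force: [-0.4, 0.3, 0.2]
gripper_width: -0.002
grasp_force: 0.0
```

View pics/w6.png

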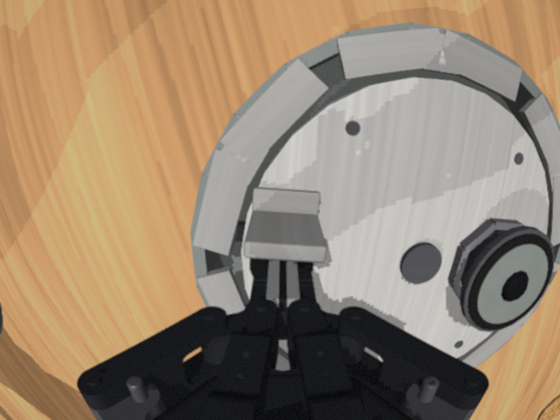

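The notch at (215,262) is still dark and the fingers felt no button at 79 mm, so the plunger is still under the ring, just short. I'll nudge by the tab.

```bash
python3 -m pendant '[[0,0.001,0.0001,0,0.6],[0,0.001,0.0001,0,0.6],[0,0,0,0,0],[0,0,0,0,0]]'
python3 - <<'E'
from h import *
im,d=bot.read_camera("wrist");a=cv2.resize(im[200:340,150:350],None,fx=2,fy=2)
im,d=bot.read_camera("scene");b=cv2.resize(im[140:250,190:330],None,fx=2.5,fy=2.5)
cv2.imwrite("pics/w7.png",np.hstack([a,b[:280]if b.shape[0]>=280 else np.pad(b,((0,280-b.shape[0]),(0,0),(0,0)))]))
E
```

```text
t: 9.92
eef_pos: [0.4689, -0.0325, 0.2568]
tool_rot: [-0.0, 0.796, 0.606, -0.0]
contact_force: [-0.5, -0.4, -0.4]
gripper_width: 0.003
grasp_force: 0.0
```

View pics/w7.png

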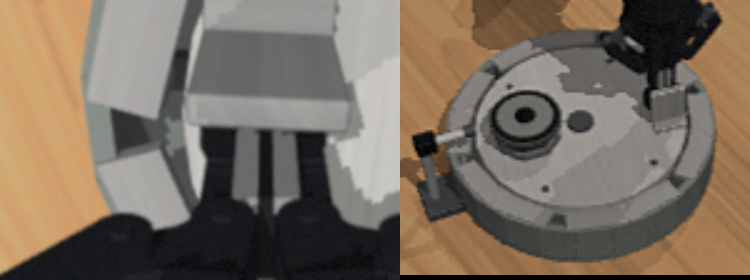

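```bash
python3 -m pendant '[[0,0.001,0.0001,0,0.6],[0,0.0005,0,0,0.3]]'; python3 -m pendant '[[0,0.001,0.0001,0,0.5]]'; python3 -m pendant '[[0,0,0,0,0]]'
```

```text
t: 10.18
eef_pos: [0.4694, -0.0312, 0.2569]
tool_rot: [-0.0, 0.801, 0.599, -0.0]
contact_force: [-0.0, 0.1, -0.0]
gripper_width: 0.001
grasp_force: 0.0
t: 10.27
eef_pos: [0.4697, -0.0303, 0.2569]
tool_rot: [-0.0, 0.803, 0.596, 0.0]
contact_force: [-0.6, -0.1, -0.4]
gripper_width: -0.003
grasp_force: 0.0
t: 10.35
eef_pos: [0.4698, -0.0301, 0.2569]
tool_rot: [-0.0, 0.803, 0.596, -0.0]
contact_force: [0.0, -0.5, 0.4]
gripper_width: 0.001
grasp_force: 0.0
```

```bash
python3 -m pendant '[[0,0.001,0,0,0]]'; python3 -m pendant '[[0,0.001,0,0,0]]'
python3 - <<'E'
from h import *
c=np.array([.552,-.0667])
for n,z,cam in [("driver_center",.079,"wrist"),("driver_center",.079,"scene"),("tab_face",.09,"wrist"),("mic_tip",.094,"scene"),("button_top",.08,"wrist")]:
    bot.read_camera(cam)
    for r in bot.pinpoint(n,cam)[:1]:
        x=at_z(cam,r["at"],z);print(n,cam,np.round(r["at"]),round(r["score"],2),x.round(4),np.degrees(np.arctan2(*(x[1::-1]-c[::-1]))))
E
```

```text
t: 10.43
eef_pos: [0.47, -0.0294, 0.2569]
tool_rot: [0.0, 0.803, 0.596, -0.0]
contact_force: [1.3, 0.8, -0.6]
gripper_width: 0.003
grasp_force: 0.0
t: 10.52
eef_pos: [0.4703, -0.0284, 0.2569]
tool_rot: [0.0, 0.803, 0.596, -0.0]
contact_force: [-1.1, -4.4, -0.0]
gripper_width: -0.0
grasp_force: 2.1
driver_center wrist [501. 272.] 0.92 [ 0.598  -0.0776  0.079 ] -13.379211464129364
driver_center scene [239. 191.] 0.64 [ 0.6142 -0.0778  0.079 ] -10.148732123508443
tab_face wrist [284. 261.] 0.63 [ 0.4731 -0.0187  0.09  ] 148.7055818239451
mic_tip scene [219. 188.] 0.85 [ 0.6558 -0.1023  0.094 ] -18.904105858290645
```

```bash
python3 -m pendant '[[0,0.001,0,0,0]]'; python3 -m pendant '[[0,0.0005,0,0,0]]';python3 -m pendant '[[0,0,0,0,0]]'
```

```text
t: 11.1
eef_pos: [0.4703, -0.0282, 0.2569]
tool_rot: [0.0, 0.803, 0.596, -0.0]
contact_force: [-2.2, -6.1, 0.5]
gripper_width: -0.004
grasp_force: 3.3
t: 11.18
eef_pos: [0.4704, -0.0279, 0.2569]
tool_rot: [0.001, 0.803, 0.596, -0.0]
contact_force: [-0.8, -6.0, 0.1]
gripper_width: -0.0
grasp_force: 3.3
t: 11.27
eef_pos: [0.4705, -0.0279, 0.2569]
tool_rot: [0.001, 0.803, 0.595, -0.0]
contact_force: [-0.5, -5.2, 0.5]
gripper_width: -0.003
grasp_force: 2.8
```

The force rises to 6 N and the fingers no longer advance, so it looks locked. I'll back off, rise and check the button's height with depth.

```bash
python3 -m pendant '[[0,-0.004,0,0,0],[0,-0.002,0,-0.01,0],[0,0,0,-0.03,0],[0,0,0,-0.03,0],[0,-0.02,0,-0.03,0],[0,-0.03,0,-0.01,0],[0,0,0,0,0],[0,0,0,0,0]]'
python3 - <<'E'
from h import *
np.set_printoptions(precision=4,suppress=True)
c=np.array([.552,-.0667])
im,d=bot.read_camera("wrist");cv2.imwrite("pics/w8.png",im)
m=bot.camera_model("wrist")
def pt(px):
    o,r=ray("wrist",px);fz=(np.array(m["R"])@r)[2];return o+r*d[int(px[1]),int(px[0])]/fz
for n,z in dict(button_top=.08,tab_face=.09,driver_center=.079,mic_tip=.094).items():
    for r in bot.pinpoint(n,"wrist")[:1]:
        x=at_z("wrist",r["at"],z);print(n,np.round(r["at"]),round(r["score"],2),x,np.degrees(np.arctan2(*(x[1::-1]-c[::-1]))),"depth",pt(r["at"]))
for r in bot.trace("button_top","wrist")[:1]:
    v,u=np.nonzero(r["mask"]);P=np.array([pt((a,b)) for a,b in zip(u,v)]);print(r["score"],len(P),np.percentile(P[:,2],[10,25,50,75,90]),np.median(P,0))
E
```

```text
t: 11.93
eef_pos: [0.4542, -0.0817, 0.3681]
tool_rot: [-0.0, 0.804, 0.595, 0.002]
contact_force: [-0.2, 1.0, -0.5]
gripper_width: -0.0
grasp_force: 0.0
button_top [278. 146.] 0.79 [ 0.4644 -0.0329  0.08  ] 158.88549223562936 depth [ 0.4638 -0.0343  0.0692]
tab_face [285. 123.] 0.97 [ 0.4746 -0.0163  0.09  ] 146.91663315346406 depth [ 0.4747 -0.0155  0.1006]
driver_center [442. 156.] 0.64 [ 0.5987 -0.0783  0.079 ] -13.90994865905245 depth [ 0.5945 -0.0755  0.0879]
mic_tip [500. 160.] 0.86 [ 0.6511 -0.0912  0.094 ] -13.903846937527042 depth [ 0.6572 -0.0945  0.0854]
0.85 1557 [0.0667 0.0681 0.0687 0.0692 0.0696] [ 0.4642 -0.0344  0.0687]
```

View pics/w8.png

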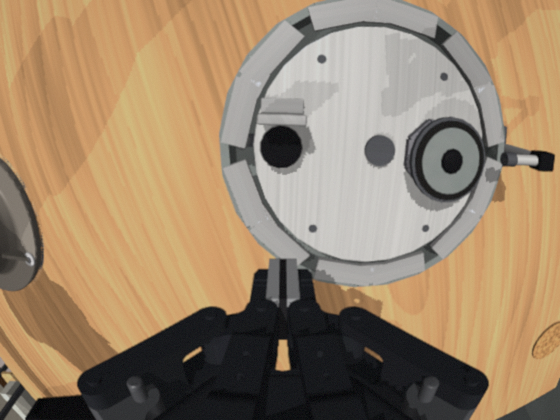

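The wrist view shows the button at (281,147), hub (379,150), notch (238,156), driver (450,158) and mic (505,160). Depth puts the button at 69 mm, so the plunger is still in. I need the table angle against the notches from this picture.

Run:
```python
from h import *
np.set_printoptions(precision=4,suppress=True)
ang=lambda a,b:np.degrees(np.arctan2(a[1]-b[1],a[0]-b[0]))
hub=at_z("wrist",(379.5,150.5),.058)
print("hub",hub)
# notch centres, as seen: left, upper left, upper right, right/low..
im=cv2.imread("pics/w8.png")
g=cv2.cvtColor(im,cv2.COLOR_BGR2GRAY)
for px,z,n in[((281,147),.069,"button"),((450,158),.09,"driver"),((238,155.5),.056,"notchL"),((304,27),.056,"notchUL"),((445,32),.056,"notchUR"),((312,259),.056,"notchLL"),((505,160),.094,"mic")]:
    x=at_z("wrist",px,z);print(n,x,ang(x,hub),np.hypot(*(x-hub)[:2]))
# polar profile of ring brightness at notch radii, ring height
m=bot.camera_model("wrist");K=np.array(m["intrinsics"]);R=np.array(m["R"]);t=np.array(m["t"])
def proj(X):
    c=R@X+t;r=np.hypot(c[0],c[1]);th=np.arctan2(r,c[2]);return K[0,0]*th*c[0]/r+K[0,2],K[1,1]*th*c[1]/r+K[1,2]
for rad in(.120,.126,.132):
    A=np.arange(145,182,1.);v=[]
    for a in A:
        u=proj(np.array([hub[0]+rad*np.cos(np.radians(a)),hub[1]+rad*np.sin(np.radians(a)),.056]));v.append(int(cv2.getRectSubPix(g,(1,1),(float(u[0]),float(u[1])))[0,0]))
    print(rad,list(zip(A.astype(int),v)))
```

```text
hub [ 0.548  -0.0644  0.058 ]
button [ 0.4655 -0.0363  0.069 ] 161.17080253039154 0.08719988602848411
driver [ 0.6005 -0.0787  0.09  ] -15.186355750576688 0.054420403687294144
notchL [ 0.4267 -0.0341  0.056 ] 165.9701288074161 0.12499564673431734
notchUL [0.5136 0.0568 0.056 ] 105.83151578876608 0.1259416371609112
notchUR [0.6407 0.0279 0.056 ] 44.86778001268129 0.1308053700588638
notchLL [ 0.4623 -0.1505  0.056 ] -134.86003437672372 0.12146177198999725
mic [ 0.6569 -0.0932  0.094 ] -14.789162396203997 0.11260865050293872
0.12 [(np.int64(145), 169), (np.int64(146), 167), (np.int64(147), 169), (np.int64(148), 168), (np.int64(149), 169), (np.int64(150), 168), (np.int64(151), 168), (np.int64(152), 168), (np.int64(153), 167), (np.int64(154), 168), (np.int64(155), 166), (np.int64(156), 168), (np.int64(157), 166), (np.int64(158), 167), (np.int64(159), 166), (np.int64(160), 165), (np.int64(161), 166), (np.int64(162), 161), (np.int64(163), 93), (np.int64(164), 81), (np.int64(165), 82), (np.int64(166), 81), (np.int64(167), 85), (np.int64(168), 138), (np.int64(169), 164), (np.int64(170), 165),
[... 1171 characters left out ...]
0), (np.int64(150), 171), (np.int64(151), 170), (np.int64(152), 170), (np.int64(153), 169), (np.int64(154), 171), (np.int64(155), 171), (np.int64(156), 170), (np.int64(157), 172), (np.int64(158), 172), (np.int64(159), 173), (np.int64(160), 172), (np.int64(161), 162), (np.int64(162), 67), (np.int64(163), 56), (np.int64(164), 54), (np.int64(165), 56), (np.int64(166), 58), (np.int64(167), 61), (np.int64(168), 57), (np.int64(169), 103), (np.int64(170), 171), (np.int64(171), 173), (np.int64(172), 171), (np.int64(173), 171), (np.int64(174), 172), (np.int64(175), 170), (np.int64(176), 171), (np.int64(177), 169), (np.int64(178), 169), (np.int64(179), 172), (np.int64(180), 170), (np.int64(181), 170)]
```

Run:
```python
from h import *
from scipy.spatial.transform import Rotation as Ro
np.set_printoptions(precision=4,suppress=True)
o=bot.get_obs();m=bot.camera_model("wrist");K=np.array(m["intrinsics"]);R=np.array(m["R"]);t=np.array(m["t"])
q=lambda w:Ro.from_quat([w[1],w[2],w[3],w[0]]).as_matrix()
R0=q(o["tool_rot"]);p0=np.array(o["eef_pos"]);Rc=R@R0;tc=R@p0+t   # tool->cam
def az(px,z,Rw,pw):
    Rr=Rc@Rw.T;tt=tc-Rr@pw
    d=np.linalg.inv(K)@[px[0],px[1],1.];r=np.hypot(d[0],d[1]);d=np.array([d[0]/r*np.sin(r),d[1]/r*np.sin(r),np.cos(r)])
    O=-Rr.T@tt;d=Rr.T@d;return O+d*(z-O[2])/d[2]
R2=q([-.0008,.3639,.9314,-.0003]);p2=np.array([.4884,-.1267,.2946])
def go(name,hubpx,pts,Rw,pw):
    h=az(hubpx,.058,Rw,pw);print(name,"hub",h)
    for n,px,z in pts:
        x=az(px,z,Rw,pw)-h;print("  ",n,round(np.degrees(np.arctan2(x[1],x[0])),1),round(np.hypot(x[0],x[1]),4))
go("w2",(403,231),[("h1",(336,117),.056),("h2",(486,137),.056),("h3",(447,310),.056),("notch",(228,224),.056),("driver",(489,249),.102)],R2,p2)
go("w8",(379.5,150.5),[("h1",(321.5,59),.056),("h2",(444,76.5),.056),("h3",(425.5,228.5),.056),("h4",(313,228.5),.056),("driver",(452,160),.102),("notch",(238,155.5),.056)],R0,p0)
```

```text
w2 hub [ 0.5502 -0.0663  0.058 ]
   h1 171.4 0.0945
   h2 96.6 0.0949
   h3 -6.3 0.0966
   notch -135.0 0.1251
   driver 52.9 0.0471
w8 hub [ 0.548  -0.0644  0.058 ]
   h1 107.5 0.0944
   h2 32.9 0.0947
   h3 -70.0 0.0951
   h4 -144.2 0.0943
   driver -14.5 0.0497
   notch 166.0 0.125
```

The screw holes turned 63.8° in both pictures, so the table is 3.8° past the notch with the pin under the ring. I'll bring it back gently from the tab's far side, about 6 mm, until it springs out.

```bash
python3 -m pendant '[[0,0.031,0,0,0],[0,0.031,0,0,0],[0,0.031,-0.001,0,0],[0,0,0,0.025,1.3],[0,0,0,0.025,0],[0,0,0,0.025,0],[0,0,0,0,0],[0,0,0,0,0]]'; python3 -m pendant '[[0,0,0,0.016,0],[0,0,0,0.016,0],[0,0,0,0,0],[0,0,0,0,0]]'
```

```text
t: 12.9
eef_pos: [0.4801, 0.0088, 0.2912]
tool_rot: [-0.0, 0.81, 0.587, -0.002]
contact_force: [-0.1, -0.6, 1.2]
gripper_width: 0.005
grasp_force: 0.0
t: 13.23
eef_pos: [0.4809, 0.0086, 0.2609]
tool_rot: [0.0, 0.81, 0.587, 0.0]
contact_force: [-0.6, -0.0, 0.6]
gripper_width: 0.0
grasp_force: 0.0
```

```bash
python3 -m pendant '[[0,-0.002,0,0,0],[0,-0.002,0,0,0],[0,0,0,0,0]]'; python3 -m pendant '[[0,-0.001,0,0,0]]';python3 -m pendant '[[0,-0.001,0,0,0]]';python3 -m pendant '[[0,-0.001,0,0,0]]';python3 -m pendant '[[0,-0.001,0,0,0]]'
```

```text
t: 13.48
eef_pos: [0.4794, 0.0045, 0.2609]
tool_rot: [0.0, 0.81, 0.587, 0.001]
contact_force: [-0.2, -0.1, -0.6]
gripper_width: -0.001
grasp_force: 0.0
t: 13.57
eef_pos: [0.4791, 0.004, 0.2606]
tool_rot: [0.0, 0.81, 0.587, 0.001]
contact_force: [-0.7, -0.2, 0.1]
gripper_width: 0.001
grasp_force: 0.0
t: 13.65
eef_pos: [0.4787, 0.0031, 0.2603]
tool_rot: [0.0, 0.81, 0.587, 0.0]
contact_force: [0.3, 0.6, -0.3]
gripper_width: 0.004
grasp_force: 0.0
t: 13.73
eef_pos: [0.4783, 0.0021, 0.2601]
tool_rot: [-0.0, 0.81, 0.587, 0.0]
contact_force: [-0.8, -0.5, -0.7]
gripper_width: 0.002
grasp_force: 0.0
t: 13.82
eef_pos: [0.4779, 0.0011, 0.26]
tool_rot: [-0.0, 0.81, 0.587, 0.0]
contact_force: [-0.5, -0.2, -0.4]
gripper_width: -0.003
grasp_force: 0.0
```

```bash
for i in 1; do :; done; python3 -m pendant '[[0,-0.001,0,0,0]]' | egrep 'eef|contact';python3 -m pendant '[[0,-0.001,0,0,0]]'| egrep 'eef|contact';python3 -m pendant '[[0,-0.001,0,0,0]]'| egrep 'eef|contact'
```

```text
eef_pos: [0.4778, 0.0007, 0.26]
contact_force: [0.9, 4.7, 0.8]
eef_pos: [0.4777, 0.0003, 0.2599]
contact_force: [1.4, 5.9, 1.7]
eef_pos: [0.4774, -0.0003, 0.26]
contact_force: [-0.3, 7.1, 3.5]
```

```bash
python3 -m pendant '[[0,-0.001,0,0,0]]' | egrep 'eef|contact';python3 -m pendant '[[0,-0.001,0,0,0]]'| egrep 'eef|contact';python3 -m pendant '[[0,0,0,0,0]]'| egrep 'eef|contact'
python3 - <<'E'
from h import *
im,d=bot.read_camera("scene")
c=np.array([.549,-.0655]);m=bot.camera_model("scene")
for r in bot.trace("button_top","scene")[:1]:
    v,u=np.nonzero(r["mask"]);P=[]
    for a,b in zip(u,v):
        o,q=ray("scene",(a,b));P.append(o+q*d[b,a]/(np.array(m["R"])@q)[2])
    P=np.array(P);print(r["score"],len(P),np.percentile(P[:,2],[10,25,50,75,90]),np.median(P,0))
E
```

```text
eef_pos: [0.477, -0.0011, 0.2599]
contact_force: [-1.0, 7.8, 3.6]
eef_pos: [0.4766, -0.0019, 0.2599]
contact_force: [-1.2, 8.0, 3.3]
eef_pos: [0.4764, -0.0022, 0.2599]
contact_force: [-1.1, 6.2, 4.2]
```

```bash
python3 -m pendant '[[0,-0.0007,0,0,0]]' | egrep 'eef|contact';python3 -m pendant '[[0,-0.0007,0,0,0]]'| egrep 'eef|contact';python3 -m pendant '[[0,-0.0007,0,0,0]]'| egrep 'eef|contact';python3 -m pendant '[[0,0,0,0,0]]'| egrep 'eef|contact'
```

```text
eef_pos: [0.4762, -0.0026, 0.2599]
contact_force: [-1.2, 7.9, 3.9]
eef_pos: [0.476, -0.0039, 0.2598]
contact_force: [0.4, -0.2, 1.0]
eef_pos: [0.4758, -0.005, 0.2598]
contact_force: [1.3, 6.4, 0.1]
eef_pos: [0.4758, -0.005, 0.2598]
contact_force: [-0.2, 4.6, -0.3]
```

The force suddenly dropped to zero and then rose again, so the pin has snapped in. I'll retreat and verify.

```bash
python3 -m pendant '[[0,0.004,0,0,0],[0,0.003,0,-0.01,0],[0,0,0,-0.03,0],[0,0,0,-0.03,0],[0,-0.03,0,-0.03,0],[0,-0.03,0,-0.01,0],[0,-0.03,0,0,0],[0,0,0,0,0],[0,0,0,0,0]]'
python3 - <<'E'
from h import *
np.set_printoptions(precision=4,suppress=True)
im,d=bot.read_camera("wrist");cv2.imwrite("pics/w9.png",im)
m=bot.camera_model("wrist");R=np.array(m["R"])
def pt(a,b):
    o,r=ray("wrist",(a,b));return o+r*d[int(b),int(a)]/(R@r)[2]
for r in bot.trace("button_top","wrist")[:1]:
    v,u=np.nonzero(r["mask"]);P=np.array([pt(a,b) for a,b in zip(u,v)]);print(r["score"],len(P),np.percentile(P[:,2],[10,25,50,75,90]),np.median(P,0))
for n in("driver_center","nest","mic_tip"):
    for r in bot.pinpoint(n,"wrist")[:1]: print(n,np.round(r["at"]),at_z("wrist",r["at"],.079))
# holes: project expected positions for a 60 deg turn, find darkest spot near
K=np.array(m["intrinsics"]);t=np.array(m["t"]);g=cv2.GaussianBlur(cv2.cvtColor(im,cv2.COLOR_BGR2GRAY),(5,5),0)
def proj(X):
    c=R@X+t;r=np.hypot(c[0],c[1]);th=np.arctan2(r,c[2]);return np.array([K[0,0]*th*c[0]/r+K[0,2],K[1,1]*th*c[1]/r+K[1,2]])
for a in(171.4,96.6,-6.3,-80.6):
    e=np.radians(a-60);p=proj(np.array([.549+.0945*np.cos(e),-.0655+.0945*np.sin(e),.056])).astype(int)
    if (p>15).all() and p[0]<545 and p[1]<405:
        w=g[p[1]-12:p[1]+13,p[0]-12:p[0]+13];i=np.unravel_index(w.argmin(),w.shape);px=(p[0]-12+i[1],p[1]-12+i[0])
        x=at_z("wrist",px,.056);print(a,px,w.min(),"turn",a-np.degrees(np.arctan2(x[1]+.0655,x[0]-.549)))
E
```

```text
t: 15.5
eef_pos: [0.4495, -0.0857, 0.3701]
tool_rot: [0.0, 0.811, 0.585, 0.001]
contact_force: [-0.0, 0.4, -0.5]
gripper_width: -0.002
grasp_force: 0.0
0.8 1823 [0.0569 0.0785 0.0794 0.08   0.0804] [ 0.4624 -0.0388  0.0794]
driver_center [446. 141.] [ 0.6022 -0.074   0.079 ]
mic_tip [507. 145.] [ 0.6707 -0.0947  0.079 ]
171.4 (np.int64(316), np.int64(56)) 86 turn 60.690928060493746
96.6 (np.int64(438), np.int64(61)) 75 turn 57.837446868890666
-6.3 (np.int64(435), np.int64(214)) 83 turn 58.38027750085466
-80.6 (np.int64(323), np.int64(224)) 84 turn 60.9004377547559
```

The button top is back at 79.4 mm, so the plunger is fully out, and the table stands at about 60°. The arm is clear.

```bash
python3 -c "
from station import bot
print(bot.hand_in())"
```

```text
the job is handed in; nothing more can be done
None
```

The turntable is locked at the next notch (about 60°) with the plunger fully out, and the job is handed in. I first pushed it about 4° past the notch and had to nudge it back from the tab's far side; no verdict came back.

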